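# Unstack the weighing things into their dishes

### The job

Somebody has piled up the weighing things. Take the pile apart from the top down, one thing at a time, and set each upright and flat inside the rim of its own dish: the glass bottle in the red dish, then the blue cap in the blue, the white cap in the white and last the grease tin in the yellow. Never tip the glass bottle over, and leave the pen and the petri dish where they lie.

Things in the scene. Friction and masses are not known exactly. Their poses are not given: they have to be found in the camera images.
- glass_bottle: small clear glass weighing bottle with red powder in it, topmost of the pile; 64 mm tall; body 32 mm across up to 45 mm, above that its fixed stopper, 36 mm across with a knob. Grip the body from above, either way round. Origin: centre of its underside; z up.
- blue_cap: blue ribbed screw cap, 36 mm across, 20 mm tall, flat top, second from the top of the pile, under the glass bottle. Origin: centre of its underside; z up.
- white_cap: white ribbed screw cap, 45 mm across, 24 mm tall, flat top, third from the top of the pile, under the blue cap. Origin: centre of its underside; z up.
- tin: round grease tin, white with a grey-blue press lid, 57 mm across, 41 mm tall; it stands on the worktop and carries the pile (149 mm in all, each thing about on the middle of the one below). The equipment round the pile and dishes (a glass desiccator in the middle, centrifuges at both sides) is up to 340 mm high: carry things over it. Origin: centre of its underside; z up.
- red_dish: shallow round red dish fixed to the worktop, 58 mm across outside, 50 mm inside the rim; flat floor 3 mm above the worktop, top of the rim 7 mm above it; for the glass bottle. Origin: centre of its underside, on the worktop; z up.
- blue_dish: shallow round blue dish fixed to the worktop, 62 mm across outside, 54 mm inside the rim; flat floor 3 mm above the worktop, top of the rim 7 mm above it; for the blue cap. Origin: centre of its underside, on the worktop; z up.
- white_dish: shallow round white dish fixed to the worktop, 72 mm across outside, 64 mm inside the rim; flat floor 3 mm above the worktop, top of the rim 7 mm above it; for the white cap. Origin: centre of its underside, on the worktop; z up.
- yellow_dish: shallow round yellow dish fixed to the worktop, 84 mm across outside, 76 mm inside the rim; flat floor 3 mm above the worktop, top of the rim 7 mm above it; for the tin. Origin: centre of its underside, on the worktop; z up.
- pen: marker pen lying on the worktop, white barrel and dark blue cap, 140 x 12 x 16 mm, long along its own y; not part of the job. Origin: centre of its underside.
- petri: closed whitish petri dish lying on the worktop, 89 mm across, 16 mm tall; not part of the job. Origin: centre of its underside.

How it is judged (in metres and radians):
On the way, in this order (a step that is already met when the one before it is completed fails the run):
1. the glass bottle stands flat in the red dish, let go (horizontal distance between glass_bottle and red_dish below 0.011 m and z of glass_bottle in the frame of red_dish between 0.0015 and 0.005 m and angle between glass_bottle's own z axis and vertical below 0.08 rad and contact force between glass_bottle and the fingers below 0.1 N), for 0.2 s.
2. the blue cap lies flat in the blue dish, let go (horizontal distance between blue_cap and blue_dish below 0.011 m and z of blue_cap in the frame of blue_dish between 0.0015 and 0.005 m and angle between blue_cap's own z axis and vertical below 0.08 rad and contact force between blue_cap and the fingers below 0.1 N), for 0.2 s.
3. the white cap lies flat in the white dish, let go (horizontal distance between white_cap and white_dish below 0.011 m and z of white_cap in the frame of white_dish between 0.0015 and 0.005 m and angle between white_cap's own z axis and vertical below 0.08 rad and contact force between white_cap and the fingers below 0.1 N), for 0.2 s.
4. the tin stands flat in the yellow dish, let go (horizontal distance between tin and yellow_dish below 0.011 m and z of tin in the frame of yellow_dish between 0.0015 and 0.005 m and angle between tin's own z axis and vertical below 0.08 rad and contact force between tin and the fingers below 0.1 N), for 0.2 s.
At the end, for the whole second after the job is handed in: The glass bottle is in the red dish, the blue cap in the blue, the white cap in the white and the tin in the yellow, each upright (within 0.08 rad), flat on the dish's floor inside the rim (within 11 mm of its centre) and at rest; the pen and the petri dish are within 30 mm of where they were (horizontal distance between glass_bottle and red_dish below 0.011 m and z of glass_bottle in the frame of red_dish between 0.0015 and 0.005 m and angle between each of glass_bottle, blue_cap, white_cap, tin's own z axis and vertical below 0.08 rad and linear speed of each of glass_bottle, blue_cap, white_cap, tin below 0.02 m/s and horizontal distance between blue_cap and blue_dish below 0.011 m and z of blue_cap in the frame of blue_dish between 0.0015 and 0.005 m and horizontal distance between white_cap and white_dish below 0.011 m and z of white_cap in the frame of white_dish between 0.0015 and 0.005 m and horizontal distance between tin and yellow_dish below 0.011 m and z of tin in the frame of yellow_dish between 0.0015 and 0.005 m and distance of each of pen, petri from where it was at the start of the episode below 0.03 m); the robot touches nothing.
It fails at once if the glass bottle is tipped over (more than 0.7 rad) (angle between glass_bottle's own z axis and vertical above 0.7 rad).
It fails at once if the pen or the petri dish is shoved more than 30 mm (distance of any of pen, petri from where it was at the start of the episode above 0.03 m).
It also fails if it takes over 131 s, if anything falls off the work surface, if the arm or the gripper's body presses on something with over 40 N, if the wrist force passes 120 N, or if a joint passes its speed limit or range.

### The arm

A 6-joint arm with a two-finger parallel gripper is mounted at the origin on a cart in front of the work surface, level with it; the furniture and walls round the work are solid. World frame = base frame: x ahead of the robot, y to its left, z up, the work surface at z = 0. Lengths are in m, angles in degrees, forces in N, time in s.
With the tool pointing down it reaches from about 0.325 to 0.85 m from the base axis. Payload 15.5 kg.
Tool frame: the origin (TCP) lies midway between the tips of the shut fingers; the grasp point (between the pads) lies 19 mm behind it; z points along the fingers, y is the line along which they close (so a half turn about z gives the same grasp; the last joint's range is limited). The gripper opens to 91 mm and grips with 3 to 60 N. Pads are 32 mm wide; open, the fingers measure 118 mm over their backs; the gripper's body (76 mm by 178 mm) begins 60 mm behind the grasp point.
Start: joints at [-69.185, 28.281, 77.091, -0, 74.628, -5.472], TCP at [0.277, -0.56, 0.214] pointing down, gripper open.
Joint ranges: [-166.48, 166.48], [-47.26, 123.95], [12.59, 153.08], [-70.14, 250.14], [6.76, 159.57], [-176.63, 176.63]. Speed limits (degrees/s): [108.29, 108.29, 147.25, 172.46, 172.46, 172.46].

### API

Orientations are given as a 3x3 rotation matrix whose columns are the frame's x, y, z axes.
In Python, from bench import ctrl gives the robot as it stands. The module is installed in compiled form; this text tells all that it offers. Calls block until the motion is done:
- ctrl.goto(position, orientation): joint-space move of the TCP to a pose.
- ctrl.move_l(position, vel=0.15, ori=None, contact_N=None): straight line of the TCP; ori=None keeps the orientation; vel is the mean speed in m/s. With contact_N (N) it stops when the force on the tool has changed by that much, and returns True; else False.
- ctrl.movej(angles): joint-space move.
- ctrl.command_gripper(opening): opening from 0.0 (shut) to 1.0 (fully open); the grip force is fixed at half the most; returns when the fingers have stopped.
- ctrl.sleep(seconds).
- ctrl.ik(position, orientation): joint angles nearest the present ones, or None.
- ctrl.read_camera(name): name is "scene" or "top" or "wrist"; returns the picture (400x640x3 uint8, blue, green, red); there is no depth.
- ctrl.camera_params(name): a dict with "fx", "fy", "cx", "cy" (pixels), "pose" (4x4, takes a point from camera to world coordinates); the wrist camera has in their place "T_tool_cam" (4x4, takes a point from camera to tool coordinates, whose origin is the TCP and whose axes are the flange's). Camera axes: x right, y up, looking along -z (the intrinsics and any distortion apply to the point x, -y, -z); pixel columns grow to the right and rows downward; lengths in m; the calibration is good to about 2 mm. A picture is of the moment at which its call begins: read the wrist's pose just before it. camera_params takes no time and is no camera call.
A pose or a line that the arm cannot do raises ctrl.MotionError and nothing moves.
- ctrl.sign_off(): hands the job in; it is judged then, once.
Readings, each from a call of its own:
- ctrl.current_t(): time.
- ctrl.current_q(): joint angles.
- ctrl.current_dq(): joint speeds.
- ctrl.current_effort(): joint torques, N m.
- ctrl.current_tool_pos(): TCP position.
- ctrl.current_eef_rot(): TCP orientation.
- ctrl.current_contact_force(): force on the tool from outside, world axes, zero at the start.
- ctrl.current_wrist_torque(): the same for the moment, N m.
- ctrl.current_grip_width(): opening from 0.0 (shut) to 1.0 (fully open).
- ctrl.current_grasp_force(): force on a finger pad.
Only numpy, scipy, OpenCV 4.12 (cv2) and the standard library are available. Lean on these libraries where they do the work, as an engineer would, in place of code of your own. Each camera call takes 0.05 s, during which the arm holds its last target. There are 200 camera calls.

## Working session

There is one attempt and no reset: what is moved stays moved. The work goes in short steps, each a Python script; the robot and the scene stay as the last script left them, time stands still between calls to the robot, and variables do not carry over. Pictures are saved under pics/ and viewed, at most 14 in all, crops included, and the job is handed in when it is done.

```bash
mkdir -p pics; ls; python3 - <<'E'
from bench import ctrl
import cv2,numpy as np
np.set_printoptions(precision=4,suppress=True)
for n in ["scene","top","wrist"]:
    cv2.imwrite(f"pics/{n}0.png",ctrl.read_camera(n)); print(n,ctrl.camera_params(n))
print(ctrl.current_tool_pos(),ctrl.current_eef_rot(),ctrl.current_t())
E
```

```text
pics
scene {'fx': 465.5172692973326, 'fy': 465.5172692973326, 'cx': 323.22357322709695, 'cy': 202.21544995851042, 'pose': array([[-0.6358,  0.5003, -0.5878, -0.0353],
       [-0.7719, -0.4175,  0.4795,  0.5959],
       [-0.0055,  0.7586,  0.6515,  0.7325],
       [ 0.    ,  0.    ,  0.    ,  1.    ]])}
top {'fx': 403.6839811797437, 'fy': 403.6839811797437, 'cx': 319.1350241224693, 'cy': 200.19106545902767, 'pose': array([[-0.0276,  0.9863, -0.1628,  0.4272],
       [-0.9995, -0.0293, -0.0081,  0.1088],
       [-0.0127,  0.1625,  0.9866,  0.9423],
       [ 0.    ,  0.    ,  0.    ,  1.    ]])}
wrist {'fx': 279.7116088848154, 'fy': 279.7116088848154, 'cx': 321.03337562332246, 'cy': 200.64770114858564, 'T_tool_cam': array([[-0.0009,  0.9726,  0.2323,  0.0651],
       [ 1.    ,  0.001 , -0.0002,  0.0002],
       [-0.0005,  0.2323, -0.9726, -0.1718],
       [ 0.    ,  0.    ,  0.    ,  1.    ]])}
[ 0.2767 -0.5601  0.2135] [[ 0.8966  0.4429 -0.0003]
 [ 0.4429 -0.8966  0.0008]
 [ 0.0001 -0.0009 -1.    ]] 0.15
```

View pics/scene0.png

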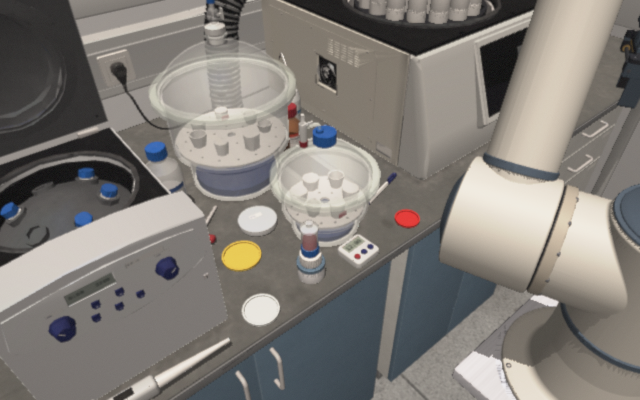

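View pics/top0.png

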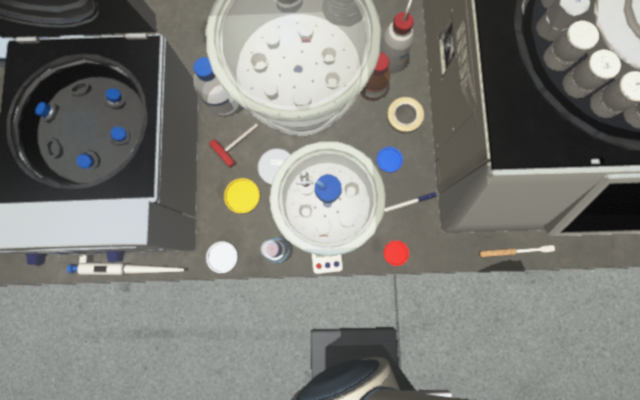

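The scene view shows the pile at about (310,250), the white dish at (261,310), yellow at (241,255), the petri dish at (257,220) and red at (407,218). In the top view they are the pile at (275,250), white at (221,257), yellow at (242,196), the petri dish at (273,166), blue at (389,160), red at (397,253) and the pen at (410,203). The desiccator stands at (328,198) in that view.

```bash
cat > h.py <<'E'
from bench import ctrl
import cv2,numpy as np
np.set_printoptions(precision=4,suppress=True)
def cam(n,R=None,p=None):
    c=ctrl.camera_params(n)
    if n=="wrist":
        T=np.eye(4);T[:3,:3]=ctrl.current_eef_rot() if R is None else R;T[:3,3]=ctrl.current_tool_pos() if p is None else p
        P=T@c["T_tool_cam"]
    else: P=c["pose"]
    return c,P
def shot(n,name):
    cp=cam(n); im=ctrl.read_camera(n); cv2.imwrite(f"pics/{name}.png",im); return im,cp
def ray(cp,u,v):
    c,P=cp; d=P[:3,:3]@np.array([(u-c["cx"])/c["fx"],-(v-c["cy"])/c["fy"],-1]); return P[:3,3],d/np.linalg.norm(d)
def atz(cp,u,v,z):
    o,d=ray(cp,u,v); return o+d*(z-o[2])/d[2]
def proj(cp,X):
    c,P=cp; q=P[:3,:3].T@(np.asarray(X)-P[:3,3]); return np.array([c["cx"]+c["fx"]*q[0]/-q[2],c["cy"]-c["fy"]*q[1]/-q[2]])
def tri(rays):
    A=0;b=0
    for o,d in rays: M=np.eye(3)-np.outer(d,d);A=A+M;b=b+M@o
    return np.linalg.solve(A,b)
HSV={"red":((0,150,90),(8,255,255)),"blue":((108,150,90),(125,255,255)),"yellow":((18,120,120),(35,255,255)),"white":((0,0,190),(180,45,255))}
def blob(im,col,near=None,rad=60,amin=100):
    m=cv2.inRange(cv2.cvtColor(im,cv2.COLOR_BGR2HSV),*HSV[col])
    n,l,s,ce=cv2.connectedComponentsWithStats(m)
    out=[]
    for i in range(1,n):
        if s[i,4]<amin: continue
        k=max(cv2.findContours((l==i).astype('u1'),0,1)[0],key=len)
        (x,y),wh,a=cv2.fitEllipse(cv2.convexHull(k)) if len(k)>5 and len(cv2.convexHull(k))>4 else (ce[i],(0,0),0)
        if near is None or np.hypot(x-near[0],y-near[1])<rad: out.append((x,y,*wh,s[i,4]))
    return out
E
python3 - <<'E'
from h import *
top=cv2.imread("pics/top0.png");sc=cv2.imread("pics/scene0.png")
ct,cs=cam("top"),cam("scene")
for c,a,b in [("red",(397,253),(407,218)),("yellow",(242,196),(241,255)),("white",(221,257),(261,310)),("blue",(389,160),None),("white",(273,166),(257,220))]:
    A=blob(top,c,a,8);B=blob(sc,c,b,8) if b else []
    print(c,np.round(A,1),np.round(B,1))
    if A: print("  top z7",atz(ct,*A[0][:2],.007)[:2],end=" ")
    if B: print("scene z7",atz(cs,*B[0][:2],.007)[:2],"tri",tri([ray(ct,*A[0][:2]),ray(cs,*B[0][:2])]) if A else "")
# pile: bottle top/base
for z,uv in [(.149,(275,245)),(0.149,(268,246))]: print("pile",atz(ct,*uv,z))
print("scene pile top z.149",atz(cs,308,225,.149), "mid", atz(cs,311,262,.06))
# desiccator rim at assorted heights
for z in (0.15,.2,.25): print(z,[atz(ct,u,v,z)[:2] for u,v in [(271,198),(384,198),(328,143),(328,254)]])
cv2.imwrite("pics/c0.png",np.hstack([cv2.resize(top[130:290,190:330],None,fx=3,fy=3,interpolation=2),cv2.resize(sc[200:320,250:370],None,fx=3,fy=4,interpolation=2)]))
E
```

```text
red [[396.  252.8  24.5  25.3 499. ]] [[406.6 218.   17.9  24.9 357. ]]
  top z7 [ 0.454  -0.0563] scene z7 [ 0.4535 -0.0498] tri [ 0.4556 -0.0559  0.0019]
yellow [[ 241.4  195.3   35.1   36.2 1013. ]] [[241.1 255.3  30.2  40.2 959. ]]
  top z7 [0.5987 0.2995] scene z7 [0.5976 0.3048] tri [0.6008 0.3018 0.0018]
white [[221.2 256.9  30.2  31.5 763. ]] [[260.2 308.9  30.5  37.7 910. ]]
  top z7 [0.4559 0.3456] scene z7 [0.4566 0.3501] tri [0.4572 0.3478 0.0038]
blue [[389.2 159.2  23.7  24.8 470. ]] []
  top z7 [ 0.6755 -0.0532] white [] [[256.9 218.7  25.7  38.2 784. ]]
scene z7 [0.6721 0.2161] tri 
pile [0.4718 0.2042 0.149 ]
pile [0.4702 0.2179 0.149 ]
scene pile top z.149 [0.4598 0.2282 0.149 ] mid [0.4499 0.2316 0.06  ]
0.15 [array([0.5652, 0.2111]), array([ 0.5585, -0.0136]), array([0.6754, 0.094 ]), array([0.4513, 0.101 ])]
0.2 [array([0.5565, 0.2047]), array([ 0.5502, -0.0059]), array([0.6597, 0.0949]), array([0.4498, 0.1015])]
0.25 [array([0.5478, 0.1982]), array([0.542 , 0.0018]), array([0.6441, 0.0959]), array([0.4483, 0.102 ])]
```

View pics/c0.png

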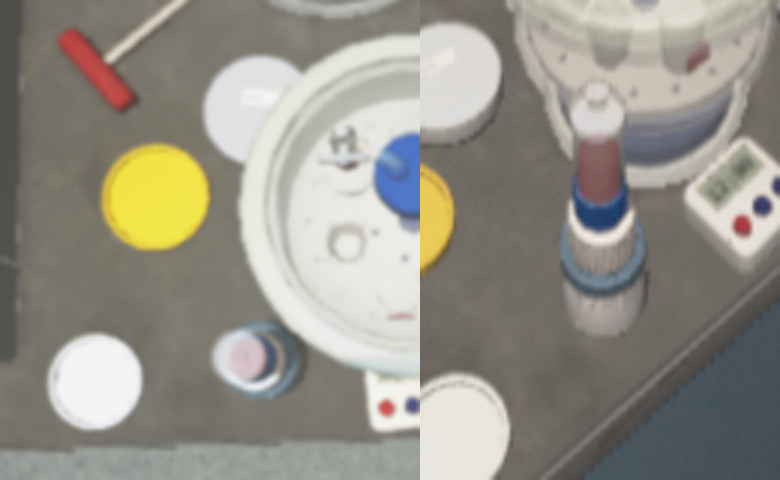

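The crop shows the stack clearly: bottle, blue cap, white cap, then tin, standing near the desiccator at about (0.455, 0.225). Next I estimate the desiccator's heights, check reachability and take wrist views.

```bash
cat >> h.py <<'E'
def R(yaw_x):  # tool x direction angle (deg) in world, tool z down
    a=np.radians(yaw_x); x=np.array([np.cos(a),np.sin(a),0]); z=np.array([0,0,-1.]); return np.c_[x,np.cross(z,x),z]
E
python3 - <<'E'
from h import *
ct,cs=cam("top"),cam("scene")
print("rim",tri([ray(ct,327.5,198.5),ray(cs,326,176)]),"knob",tri([ray(ct,328,187),ray(cs,325,132)]))
for n,p in dict(pile=(.457,.225),red=(.455,-.053),blue=(.6755,-.05),white=(.457,.347),yellow=(.6,.302)).items():
    for z in (.01,.47):
        print(n,z,[(a,np.round(q,0)[[0,4,5]].tolist()) for a in range(0,360,30) if (q:=ctrl.ik(np.array([*p,z]),R(a))) is not None])
ctrl.move_l(np.array([.277,-.56,.42]),.3)
ctrl.goto(np.array([.54,-.04,.46]),R(90)); shot("wrist","w1"); print(ctrl.current_t())
ctrl.goto(np.array([.50,.27,.46]),R(128)); im,cp=shot("wrist","w2"); print(ctrl.current_t(),ctrl.current_q())
np.savez("w2",R=ctrl.current_eef_rot(),p=ctrl.current_tool_pos())
E
```

```text
rim [0.5635 0.0988 0.1366] knob [0.5661 0.0987 0.2432]
pile 0.01 [(0, [19.0, 39.0, 109.0]), (30, [19.0, 39.0, 79.0]), (60, [19.0, 39.0, 49.0]), (90, [19.0, 39.0, 19.0]), (120, [19.0, 39.0, -11.0]), (150, [19.0, 39.0, -41.0]), (180, [19.0, 39.0, -71.0]), (210, [19.0, 39.0, -101.0]), (240, [19.0, 39.0, -131.0]), (270, [19.0, 39.0, -161.0]), (300, [19.0, 39.0, 169.0]), (330, [19.0, 39.0, 139.0])]
pile 0.47 [(0, [19.0, 104.0, 109.0]), (30, [19.0, 104.0, 79.0]), (60, [19.0, 104.0, 49.0]), (90, [19.0, 104.0, 19.0]), (120, [19.0, 104.0, -11.0]), (150, [19.0, 104.0, -41.0]), (180, [19.0, 104.0, -71.0]), (210, [19.0, 104.0, -101.0]), (240, [19.0, 104.0, -131.0]), (270, [19.0, 104.0, -161.0]), (300, [19.0, 104.0, 169.0]), (330, [19.0, 104.0, 139.0])]
red 0.01 [(0, [-14.0, 34.0, 76.0]), (30, [-14.0, 34.0, 46.0]), (60, [-14.0, 34.0, 16.0]), (90, [-14.0, 34.0, -14.0]), (120, [-14.0, 34.0, -44.0]), (150, [-14.0, 34.0, -74.0]), (180, [-14.0, 34.0, -104.0]), (210, [-14.0, 34.0, -134.0]), (240, [-14.0, 34.0, -164.0]), (270, [-14.0, 34.0, 166.0]), (300, [-14.0, 34.0, 136.0]), (330, [-14.0, 34.0, 106.0
[... 1760 characters left out ...]
 (60, [22.0, 55.0, 52.0]), (90, [22.0, 55.0, 22.0]), (120, [22.0, 55.0, -8.0]), (150, [22.0, 55.0, -38.0]), (180, [22.0, 55.0, -68.0]), (210, [22.0, 55.0, -98.0]), (240, [22.0, 55.0, -128.0]), (270, [22.0, 55.0, -158.0]), (300, [22.0, 55.0, 172.0]), (330, [22.0, 55.0, 142.0])]
yellow 0.47 [(0, [22.0, 112.0, 112.0]), (30, [22.0, 112.0, 82.0]), (60, [22.0, 112.0, 52.0]), (90, [22.0, 112.0, 22.0]), (120, [22.0, 112.0, -8.0]), (150, [22.0, 112.0, -38.0]), (180, [22.0, 112.0, -68.0]), (210, [22.0, 112.0, -98.0]), (240, [22.0, 112.0, -128.0]), (270, [22.0, 112.0, -158.0]), (300, [22.0, 112.0, 172.0]), (330, [22.0, 112.0, 142.0])]
3.1333
4.375 [ 22.2277  15.8892  59.6156  -0.0163 104.4962 -15.6447]
```

View pics/w1.png

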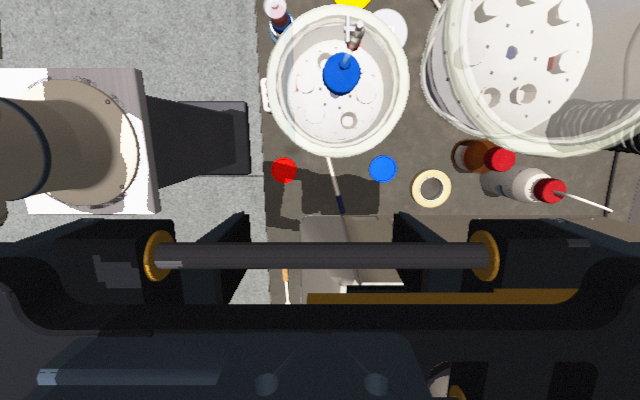

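View pics/w2.png

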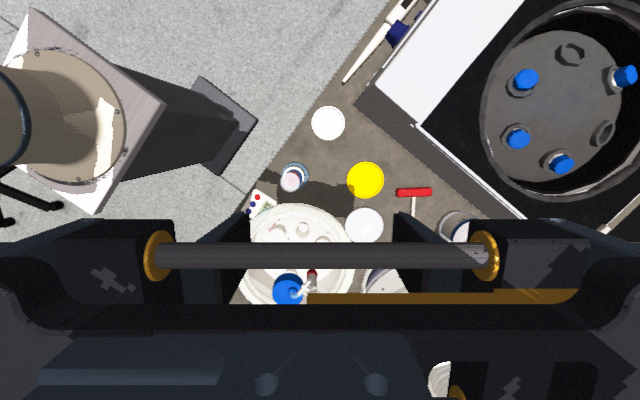

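w1 shows the red dish at (284,170) and the blue dish at (383,168), with the pen between them ending at (340,205). w2 shows the pile at (292,178), white at (328,123), yellow at (365,180) and the petri dish at (365,225). Next I refine the dish positions and take two closer wrist views of the pile.

```bash
python3 - <<'E'
from h import *
ct,cs=cam("top"),cam("scene")
top=cv2.imread("pics/top0.png");sc=cv2.imread("pics/scene0.png")
w={1:(cv2.imread("pics/w1.png"),cam("wrist",R(90),np.array([.54,-.04,.46])))}
d=np.load("w2.npz"); w[2]=(cv2.imread("pics/w2.png"),cam("wrist",d["R"],d["p"]))
for c,k,px,tp,sp in [("red",1,(284,170),(396,252.8),(406.6,218)),("blue",1,(383,168),(389.2,159.2),None),("white",2,(328,123),(221.2,256.9),(260.2,308.9)),("yellow",2,(365,180),(241.4,195.3),(241.1,255.3))]:
    im,cp=w[k]; B=blob(im,c,px,12)
    print(c,np.round(B,1)); b=B[0][:2]
    print("  wrist z7",atz(cp,*b,.007)[:2],"top",atz(ct,*tp,.007)[:2],"tri",tri([ray(cp,*b),ray(ct,*tp)]+([ray(cs,*sp)] if sp else [])))
Rm=R(128); P=np.array([.457,.225,0])
for i,dy in enumerate((-.04,.04)):
    ctrl.goto(P-.075*Rm[:,0]+dy*Rm[:,1]+[0,0,.33],Rm)
    im,cp=shot("wrist",f"p{i}"); np.savez(f"p{i}",R=ctrl.current_eef_rot(),p=ctrl.current_tool_pos())
    u,v=proj(cp,[.457,.225,.08]).astype(int); print(u,v)
    cr=im[max(v-65,0):v+65,u-65:u+65]; cv2.imwrite(f"pics/pc{i}.png",cv2.resize(cr,None,fx=3,fy=3,interpolation=2)); print(cr.shape,max(v-65,0),u-65)
cv2.imwrite("pics/pc.png",np.hstack([cv2.resize(cv2.imread(f"pics/pc{i}.png"),(390,390)) for i in (0,1)]))
print(ctrl.current_t())
E
```

```text
red [[283.4 169.8  25.5  26.4 534. ]]
  wrist z7 [ 0.456  -0.0541] top [ 0.4541 -0.0564] tri [ 0.4554 -0.0553  0.0024]
blue [[382.6 168.6  26.9  27.9 169. ]]
  wrist z7 [ 0.678  -0.0516] top [ 0.6755 -0.0531] tri [ 0.6782 -0.0533  0.0009]
white [[327.9 122.4  33.8  34.2 919. ]]
  wrist z7 [0.4585 0.3474] top [0.456  0.3455] tri [0.4579 0.3477 0.0032]
yellow [[ 364.9  179.5   36.8   38.1 1112. ]]
  wrist z7 [0.6012 0.3011] top [0.5987 0.2995] tri [0.6015 0.3014 0.0013]
347 125
(130, 130, 3) 60 282
292 126
(130, 130, 3) 61 227
5.6583
```

View pics/pc.png

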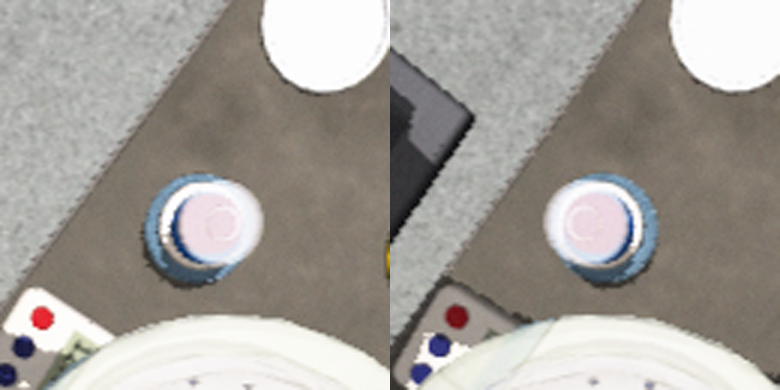

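The two close views show the stopper knob at (222,222) and (194,222) in the two crops, and the tin lid centred at about (198,231) and (215,232). The timer and the desiccator rim are clear of the pile.

```bash
python3 - <<'E'
from h import *
C=[]
for i in (0,1):
    d=np.load(f"p{i}.npz"); C.append(cam("wrist",d["R"],d["p"]))
off=[(282,60),(227,61)]
def t(a,b): return tri([ray(C[k],off[k][0]+(q[0]+.5)/3,off[k][1]+(q[1]+.5)/3) for k,q in enumerate((a,b))])
print("knob",t((222,222),(194,222)),"lid",t((198,231),(215,232)))
for k,(kn,ld) in enumerate([((222,222),(198,231)),((194,222),(215,232))]):
    f=lambda q,z:atz(C[k],off[k][0]+q[0]/3,off[k][1]+q[1]/3,z)[:2]
    print(f(kn,.147),f(ld,.041))
def e(z,r,c):  # predicted circle bbox in crops
    for k in (0,1):
        p=np.array([proj(C[k],[c[0]+r*np.cos(a),c[1]+r*np.sin(a),z]) for a in np.linspace(0,6.28,60)]); print(z,k,((p.min(0)-off[k])*3).round(),((p.max(0)-off[k])*3).round())
c=(.457,.225)
e(.14,.018,c);e(.041,.0285,c);e(.065,.0225,c)
E
```

```text
knob [0.4681 0.219  0.1494] lid [0.4718 0.215  0.0444]
[0.468  0.2193] [0.4714 0.2156]
[0.4677 0.2188] [0.4716 0.2145]
0.14 0 [165. 149.] [251. 238.]
0.14 1 [141. 148.] [227. 238.]
0.041 0 [135. 143.] [242. 254.]
0.041 1 [151. 142.] [259. 253.]
0.065 0 [148. 152.] [237. 244.]
0.065 1 [156. 151.] [245. 243.]
```

```bash
python3 - <<'E'
from h import *
ct,cs=cam("top"),cam("scene"); d=np.load("p0.npz"); c0=cam("wrist",d["R"],d["p"]); w1=cam("wrist",R(90),np.array([.54,-.04,.46]))
C=np.array([.5635,.099]); 
for z in (.12,.137,.15):
    q=atz(c0,282+210/3,60+315/3,z)[:2]; print("rim edge",z,q,"r",np.linalg.norm(q-C),"to pile",np.linalg.norm(q-[.4715,.215]))
for z in (.12,.137,.15): print("rim top-view",z,[np.linalg.norm(atz(ct,u,v,z)[:2]-atz(ct,327.5,198.5,z)[:2]).round(4) for u,v in [(271,198),(384,198),(328,143),(328,254)]])
for z in (0,.1,.3): print("wall",z,[atz(ct,u,v,z)[:2] for u,v in [(440,225),(437,130),(432,40)]],"scene",[atz(cs,*p,z)[:2] for p in [(400,190),(350,158)]])
for z in (.1,.15): print("brown cap",z,atz(w1,500,160,z)[:2],atz(ct,378,60,z)[:2], "white bottle cap",atz(w1,550,191,z)[:2])
print("left wall",[ (z,atz(ct,195,200,z)[:2]) for z in (0,.1,.2)])
sc=cv2.imread("pics/scene0.png");top=cv2.imread("pics/top0.png")
cv2.imwrite("pics/c1.png",np.hstack([cv2.resize(sc[80:230,260:440],None,fx=2.2,fy=2.2,interpolation=2),cv2.resize(top[110:260,350:500],None,fx=2.2,fy=2.2,interpolation=2)]))
E
```

```text
rim edge 0.12 [0.4927 0.1862] r 0.11231158669689952 to pile 0.03577444665528543
rim edge 0.137 [0.49   0.1865] r 0.11424628415228286 to pile 0.034007171808414546
rim edge 0.15 [0.488  0.1867] r 0.11574623914296976 to pile 0.03274100665847504
rim top-view 0.12 [np.float64(0.1169), np.float64(0.1165), np.float64(0.119), np.float64(0.1137)]
rim top-view 0.137 [np.float64(0.1145), np.float64(0.1141), np.float64(0.1165), np.float64(0.1113)]
rim top-view 0.15 [np.float64(0.1126), np.float64(0.1122), np.float64(0.1146), np.float64(0.1095)]
wall 0 [array([ 0.5157, -0.1637]), array([ 0.7467, -0.1741]), array([ 0.9834, -0.1792])] scene [array([ 0.5392, -0.1195]), array([ 0.7212, -0.1161])]
wall 0.1 [array([ 0.5063, -0.1348]), array([ 0.7128, -0.1441]), array([ 0.9244, -0.1487])] scene [array([ 0.4608, -0.0219]), array([ 0.6179, -0.0189])]
wall 0.3 [array([ 0.4875, -0.077 ]), array([ 0.645, -0.084]), array([ 0.8064, -0.0875])] scene [array([0.3039, 0.1735]), array([0.4113, 0.1755])]
brown cap 0.1 [ 0.8786 -0.0242] [ 0.8802 -0.0248] white bottle cap [ 0.9845 -0.0841]
brown cap 0.15 [ 0.8467 -0.0196] [ 0.8533 -0.0168] white bottle cap [ 0.9427 -0.0738]
left wall [(0, array([0.5919, 0.4113])), (0.1, array([0.5744, 0.3792])), (0.2, array([0.557 , 0.3471]))]
```

View pics/c1.png

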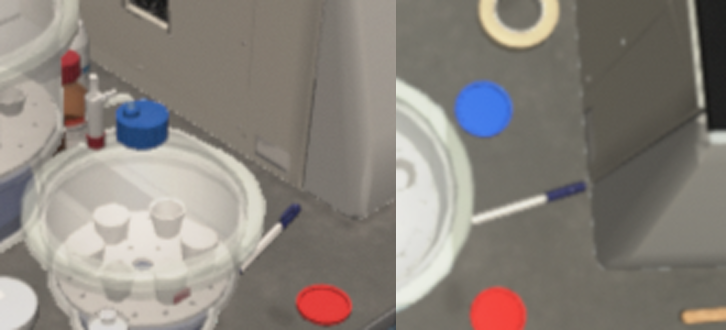

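The crops show the pen between the red and blue dishes. The right centrifuge wall meets the worktop at about y = -0.17. I check the left wall the same way, then pick the bottle.

```bash
cat >> h.py <<'E'
def go(x,y,z,yaw): ctrl.goto(np.array([x,y,z]),R(yaw))
def line(x,y,z,vel=.15,c=None): return ctrl.move_l(np.array([x,y,z]),vel,contact_N=c)
def st(s): print(s,"t",round(ctrl.current_t(),2),"w",round(ctrl.current_grip_width()*91,1),"gf",ctrl.current_grasp_force(),"F",np.round(ctrl.current_contact_force(),1),"p",np.round(ctrl.current_tool_pos(),4))
E
python3 - <<'E'
from h import *
d=np.load("w2.npz"); w2=cam("wrist",d["R"],d["p"])
for z in (0,.2): print(z,[atz(w2,*p,z)[:2] for p in [(357,100),(425,150),(490,195)]])
x,y=.468,.219
go(x,y,.30,128)
st("above")
print(line(x,y,.0915,.12,4)); st("down")
ctrl.command_gripper(0.2); st("grip")
im,cp=shot("wrist","g1")
E
```

```text
0 [array([0.4792, 0.4223]), array([0.6659, 0.4338]), array([0.8547, 0.4504])]
0.2 [array([0.4733, 0.3899]), array([0.6009, 0.3978]), array([0.7299, 0.4092])]
above t 6.07 w 91.2 gf 0.0 F [ 1.2 -0.1  0.2] p [0.4669 0.2191 0.3006]
False
down t 7.95 w 90.7 gf 0.0 F [ 0.6 -0.9  0.2] p [0.4683 0.2191 0.092 ]
grip t 8.88 w 33.4 gf 29.999998303537723 F [-0.9  0.6  0.9] p [0.468  0.219  0.0915]
```

```bash
python3 - <<'E'
from h import *
line(.468,.219,.13,.05); line(.468,.219,.45,.25); st("lift")
go(.456,-.055,.45,235); st("over red"); shot("wrist","r0")
line(.456,-.055,.06,.2); ctrl.sleep(.2)
print(line(.456,-.055,.0065,.02,3)); st("touch")
E
```

```text
lift t 11.28 w 32.7 gf 29.999984323221724 F [ 0.6  0.3 -0.7] p [0.4676 0.2189 0.4489]
over red t 13.45 w 33.6 gf 30.000035485136323 F [-1.   0.1  0.2] p [ 0.456  -0.0548  0.4499]
True
touch t 18.02 w 33.2 gf 30.000892228272278 F [-0.5  0.5  7.9] p [ 0.4561 -0.055   0.0097]
```

```bash
python3 - <<'E'
from h import *
ctrl.command_gripper(0.7); st("open"); ctrl.sleep(.3)
line(.456,-.055,.20,.2); line(.456,-.055,.45,.3)
im,_=shot("top","top1")
# look at pile again with wrist
Rm=R(128); P=np.array([.47,.217,0]); 
for i,dy in enumerate((-.04,.04)):
    ctrl.goto(P-.075*Rm[:,0]+dy*Rm[:,1]+[0,0,.33],Rm)
    w,cp=shot("wrist",f"q{i}"); np.savez(f"q{i}",R=ctrl.current_eef_rot(),p=ctrl.current_tool_pos())
    B=[b for b in blob(w,"blue",proj(cp,[.47,.217,.08]),20,30)]; print(np.round(B,1),[atz(cp,*b[:2],.085) for b in B])
    cv2.imwrite(f"pics/qc{i}.png",cv2.resize(w[60:190,227+55*(1-i):357+55*(1-i)],(390,390),interpolation=2))
tc=cv2.resize(im[225:280,250:430],None,fx=780/180,fy=780/180,interpolation=2)
cv2.imwrite("pics/v1.png",np.vstack([tc[:190],np.hstack([cv2.imread(f"pics/qc{i}.png") for i in (0,1)])]))
print(ctrl.current_t())
E
```

```text
open t 18.66 w 63.9 gf 0.0 F [-0.2  0.5  0.4] p [ 0.4557 -0.0549  0.0094]
[] []
[] []
23.6417
```

View pics/v1.png

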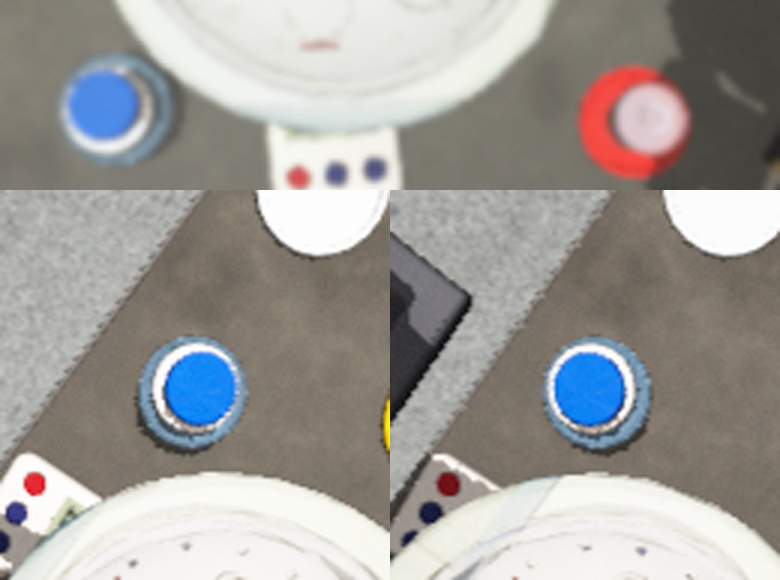

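The bottle stands upright in the red dish. The blue cap is centred in the wrist crops at about (202,388) and (589,388). The blue hue threshold needs widening, so I re-measure all layers of the pile.

```bash
sed -i 's/(108,150,90)/(98,190,120)/' h.py; python3 - <<'E'
from h import *
rs=[];rl=[];rw=[]
for i in (0,1):
    d=np.load(f"q{i}.npz"); cp=cam("wrist",d["R"],d["p"]); w=cv2.imread(f"pics/q{i}.png")
    u,v=proj(cp,[.47,.217,.08])
    B=blob(w,"blue",(u,v),15,100); print(np.round(B,1),atz(cp,*B[0][:2],.085)); rs.append(ray(cp,*B[0][:2]))
    hsv=cv2.cvtColor(w,cv2.COLOR_BGR2HSV); m=cv2.inRange(hsv,(95,60,60),(110,170,200)); 
    k=np.zeros_like(m); cv2.circle(k,(int(u),int(v)),26,255,-1); pts=cv2.findNonZero(m&k); h=cv2.convexHull(pts); e=cv2.fitEllipse(h); print("lid",e,atz(cp,*e[0],.041)); rl.append(ray(cp,*e[0]))
    m=cv2.inRange(hsv,(0,0,200),(180,60,255)); cv2.circle(k:=np.zeros_like(m),(int(u),int(v)),19,255,-1); h=cv2.convexHull(cv2.findNonZero(m&k)); e=cv2.fitEllipse(h); print("white",e,atz(cp,*e[0],.065)); rw.append(ray(cp,*e[0]))
print("blue",tri(rs),"white",tri(rw),"lid",tri(rl))
E
```

```text
[[348.3 125.9  22.8  23.4 427. ]] [0.4693 0.2169 0.085 ]
lid ((345.5257873535156, 126.96813201904297), (34.87415313720703, 36.77256393432617), 23.406110763549805) [0.4695 0.2163 0.041 ]
white ((346.9810485839844, 125.49890899658203), (28.28998565673828, 29.477693557739258), 14.236868858337402) [0.4686 0.2176 0.065 ]
[[293.1 126.1  22.7  23.6 430. ]] [0.4695 0.2169 0.085 ]
lid ((295.3753662109375, 127.16047668457031), (35.25233459472656, 36.538169860839844), 164.63372802734375) [0.4693 0.2162 0.041 ]
white ((293.5196228027344, 125.4107894897461), (28.539426803588867, 29.05261993408203), 155.16256713867188) [0.4676 0.2174 0.065 ]
blue [0.4694 0.2169 0.0837] white [0.4682 0.2174 0.0703] lid [0.4695 0.2162 0.0425]
```

```bash
cat >> h.py <<'E'
def pick(x,y,z,yaw,close,pre=.7,zc=.30):
    go(x,y,zc,yaw); ctrl.command_gripper(pre)
    print(line(x,y,z+.03,.2),line(x,y,z,.04,6)); st("down")
    ctrl.command_gripper(close); st("grip")
    line(x,y,z+.03,.05); line(x,y,.45,.25); st("lift")
def place(x,y,z,yaw):
    go(x,y,.45,yaw); st("over"); line(x,y,.06,.2); ctrl.sleep(.2)
    print(line(x,y,z-.003,.02,3)); st("touch")
E
python3 - <<'E'
from h import *
pick(.4694,.2169,.0715,128,.25)
place(.6775,-.0525,.0095,300)
E
```

```text
False False
down t 26.35 w 63.9 gf 0.0 F [1.6 0.2 0.8] p [0.4695 0.217  0.0716]
grip t 26.92 w 34.3 gf 30.000347645600414 F [ 0.2 -0.5  1.3] p [0.4695 0.2169 0.0716]
lift t 29.21 w 34.1 gf 29.999985622634995 F [ 0.7  1.3 -0.9] p [0.469  0.2168 0.449 ]
over t 31.68 w 34.3 gf 29.999965706228977 F [-0.7  1.4 -0.7] p [ 0.6774 -0.0522  0.45  ]
True
touch t 36.2 w 34.6 gf 30.001386667136103 F [-0.4  0.   7.8] p [ 0.6775 -0.0525  0.0099]
```

```bash
python3 - <<'E'
from h import *
ctrl.command_gripper(0.65); st("open"); ctrl.sleep(.3)
x,y=.6775,-.0525
line(x,y,.15,.15); line(x,y,.45,.3)
im,_=shot("top","top2")
Rm=R(128); P=np.array([.47,.217,0]); rs=[];crops=[]
for i,dy in enumerate((-.04,.04)):
    ctrl.goto(P-.075*Rm[:,0]+dy*Rm[:,1]+[0,0,.33],Rm)
    w,cp=shot("wrist",f"s{i}"); u,v=proj(cp,[.47,.217,.06])
    B=blob(w,"white",(u,v),20,100); print(np.round(B,1),[atz(cp,*b[:2],.065) for b in B]); rs+=[ray(cp,*b[:2]) for b in B[:1]]
    crops.append(cv2.resize(w[int(v)-50:int(v)+50,int(u)-50:int(u)+50],(300,300),interpolation=2))
print(tri(rs) if len(rs)==2 else "",ctrl.current_t())
b=cv2.resize(im[130:180,360:410],(300,300),interpolation=2); r=cv2.resize(im[230:280,370:420],(300,300),interpolation=2)
cv2.imwrite("pics/v2.png",np.vstack([np.hstack([b,r]),np.hstack(crops)]))
E
```

```text
open t 36.77 w 59.2 gf 0.0 F [-0.   0.7  0.6] p [ 0.677  -0.0524  0.0091]
[[346.9 125.4  28.8  29.5 678. ]] [array([0.4687, 0.2178, 0.065 ])]
[[293.5 125.6  28.6  29.4 670. ]] [array([0.4683, 0.2178, 0.065 ])]
[0.4685 0.2177 0.0668] 42.4917
```

View pics/v2.png

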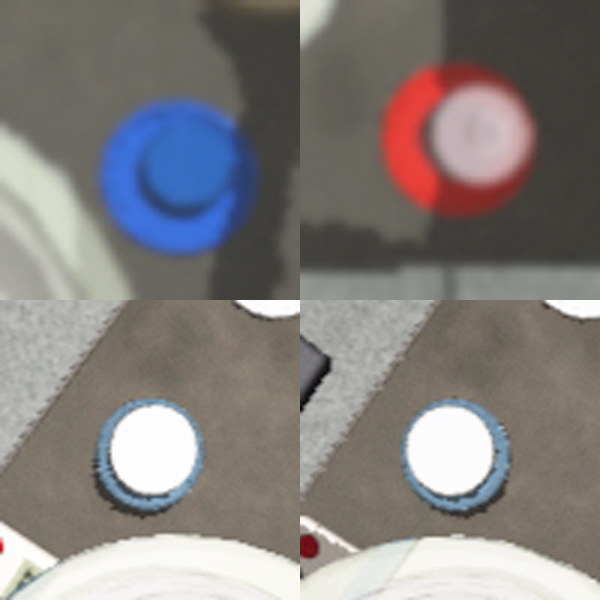

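The blue cap lies in the blue dish, about 3 mm off centre. The bottle is upright in red, and the white cap shows cleanly on the tin. The gripper body would come close to the desiccator rim, so I grip 8 mm off centre, away from it.

```bash
python3 - <<'E'
from h import *
pick(.4639,.2239,.0505,128,.33)
place(.4575,.3555,.0125,90)
E
```

```text
False False
down t 45.42 w 63.9 gf 0.0 F [0.5 0.1 0.1] p [0.464  0.2239 0.0506]
grip t 45.88 w 43.0 gf 29.993064230074467 F [-0.1  1.4  3.1] p [0.464  0.2239 0.0506]
lift t 48.25 w 42.8 gf 29.95260880324281 F [ 0.4  0.5 -1.4] p [0.4636 0.2238 0.449 ]
over t 49.13 w 43.5 gf 29.95270590019004 F [-0.1 -0.8 -0.7] p [0.4575 0.3551 0.4496]
True
touch t 53.52 w 43.2 gf 30.047272042863824 F [-0.8 -0.3  7.7] p [0.4575 0.3555 0.0129]
```

```bash
python3 - <<'E'
from h import *
ctrl.command_gripper(0.72); st("open"); ctrl.sleep(.3)
x,y=.4575,.3555
line(x,y,.15,.15); line(x,y,.45,.3)
Rm=R(128); P=np.array([.47,.217,0]); rs=[];crops=[]
for i,dy in enumerate((-.04,.04)):
    ctrl.goto(P-.075*Rm[:,0]+dy*Rm[:,1]+[0,0,.33],Rm)
    w,cp=shot("wrist",f"t{i}"); u,v=proj(cp,[.47,.217,.041])
    m=cv2.inRange(cv2.cvtColor(w,cv2.COLOR_BGR2HSV),(95,50,60),(115,170,220)); k=np.zeros_like(m); cv2.circle(k,(int(u),int(v)),26,255,-1)
    e=cv2.fitEllipse(cv2.convexHull(cv2.findNonZero(m&k))); print(e,atz(cp,*e[0],.041)); rs.append(ray(cp,*e[0]))
    uw,vw=proj(cp,[.4575,.3475,.007]); 
    crops.append(cv2.resize(w[int(v)-50:int(v)+50,int(u)-50:int(u)+50],(300,300),interpolation=2))
    print(uw,vw); a,b=max(int(vw)-40,0),max(int(uw)-50,0); crops.append(cv2.resize(w[a:a+100,b:b+100],(300,300),interpolation=2))
print(tri(rs),ctrl.current_t())
cv2.imwrite("pics/v3.png",np.vstack([np.hstack(crops[:2]),np.hstack(crops[2:])]))
E
```

```text
open t 54.06 w 65.6 gf 0.0 F [ 0.4 -0.2 -1. ] p [0.4571 0.3552 0.0123]
((345.2655334472656, 127.31163024902344), (35.112327575683594, 37.26993942260742), 20.67886734008789) [0.4696 0.2164 0.041 ]
388.66874195280457 57.00619013114073
((294.9933166503906, 127.59879302978516), (35.247337341308594, 37.00648498535156), 169.47219848632812) [0.4699 0.2168 0.041 ]
339.14137001759497 57.42974060473938
[0.4697 0.2166 0.0384] 58.1333
```

View pics/v3.png

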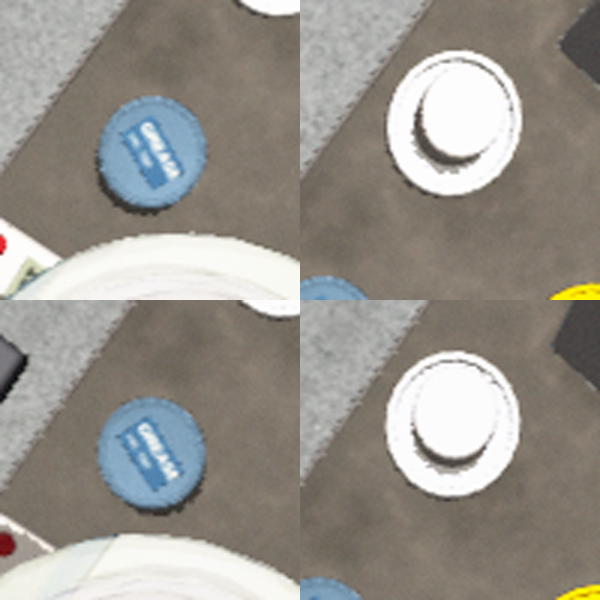

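The white cap sits in the white dish. The tin is clear, centred at (0.4697, 0.2166). I grip it 10 mm off centre, again away from the desiccator.

```bash
python3 - <<'E'
from h import *
pick(.4635,.2245,.014,128,.4,pre=.85)
place(.6005,.311,.017,90)
E
```

```text
False False
down t 61.35 w 77.1 gf 0.0 F [-1.3  0.7  0.3] p [0.4636 0.2245 0.0141]
grip t 61.83 w 55.5 gf 30.000511244143127 F [-0.2 -0.5  1.9] p [0.4636 0.2245 0.0141]
lift t 64.35 w 55.0 gf 29.999846719874768 F [-1.5 -1.  -0.2] p [0.4632 0.2243 0.4491]
over t 65.1 w 55.6 gf 29.999973684971337 F [-0.2 -0.3 -0.5] p [0.6001 0.3108 0.4495]
True
touch t 69.3 w 55.8 gf 30.00111977751658 F [-1.2 -0.3  6.8] p [0.6005 0.311  0.0171]
```

```bash
python3 - <<'E'
from h import *
ctrl.command_gripper(0.9); st("open"); ctrl.sleep(.3)
x,y=.6005,.311
line(x,y,.15,.15); line(x,y,.45,.3)
go(.45,.05,.46,90); ctrl.sleep(.3)
im,_=shot("top","top3"); sc,_=shot("scene","sc3"); st("end")
cv2.imwrite("pics/v4.png",np.vstack([cv2.resize(im[140:285,190:430],(720,435)[:2],interpolation=2)[:300],cv2.resize(sc[190:340,200:440],(720,300),interpolation=2)]))
cv2.imwrite("pics/v4.png",np.vstack([cv2.resize(im[140:285,190:430],(480,290),interpolation=2),cv2.resize(sc[190:345,200:440],(480,310),interpolation=2)]))
E
```

```text
open t 69.89 w 81.6 gf 0.0 F [-0.   0.  -0.1] p [0.5999 0.3108 0.0164]
end t 73.94 w 82.2 gf 0.0 F [-0.3  0.3  0.5] p [0.4502 0.0502 0.4599]
```

View pics/v4.png

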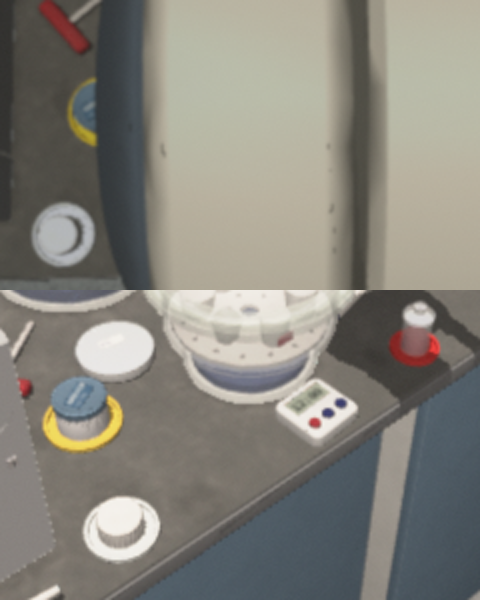

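The tin stands in yellow at (82,410), the white cap in white at (120,525) and the bottle in red at (416,335). The blue cap was checked earlier. Handing in.

```bash
python3 -c "
from bench import ctrl
print(ctrl.sign_off())"
```

```text
the job is handed in; nothing more can be done
None
```

The job is handed in at about 74 s: the bottle, blue cap, white cap and tin were set in their own dishes in that order, and the camera checks showed each in its dish; the pen and petri dish were left alone, though the sign-off returned no verdict.

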